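# Release a jar from the pedal feeder and show its base to the inspection camera

## Task

Press the jar feeder's pedal down to its stop so that the jar rolls down the rails to the end stops, and let the pedal up again. Then pick that jar up and hold it in the air in front of the inspection camera, lying level and centred on the lens, its base end squarely facing the lens and 10 cm from it. Finish while still holding it there, steady, without letting go, and leave the camera, the carton, the tray and the finished jar where they are.

Things in the scene. Friction and masses are not known exactly. Their poses are not given: they have to be found in the camera images.
- pedal_pad (a point): Centre of the top of the black rubber pedal pad (64 mm along its x, 80 mm along its y) on the robot's side of the feeder, level and 69 mm above the table when up. About 6 N takes it down 41 mm to its stop; a spring returns it. It hinges beyond the rails, 295 mm along its +x. A tab on its lever holds the jar; it clears after 3/4 of the travel, then the jar rolls to the end stops in about 1 s.
- feeder_pick (a point): Where the jar's centre comes to rest at the feeder's low end, 95 mm above the table. Two aluminium rails (10 mm wide, 60 mm apart, tops 25 mm below this point) slope down 0.14 rad along its +y to two steel end stops as high as the jar's middle, 52 mm free between them for a finger; open below to the base plate. Side guides rise 17 mm above the rails. Its x is level, across the rails.
- jar_center (a point): Centre of the jar in the feeder: a closed smooth cylinder 50 mm in diameter, 76 mm long, about 0.12 kg, lying across the rails, at first held up the rails by the pedal's tab. Its x is the jar's axis, towards the base (level, along feeder_pick's +x); y and z turn as it rolls. White body, ribbed metal lid 22 mm long at the -x end.
- jar_base (a point): Centre of the jar's flat base (white end with a round rim), 38 mm from jar_center along the jar's +x.
- jar_lid (a point): Centre of the jar's lid end (ribbed metal), 38 mm from jar_center along the jar's -x.
- camera_lens (a point): Inspection camera: grey box with a short black lens barrel (34 mm diameter) in a ring light (66 mm diameter), clamped on a post 125 mm behind the lens face (post 324 mm high). The point is the centre of the lens's front face. The camera looks level along this point's -x; its z is up. Its height differs each time (170 to 250 mm above the table).
- carton_center (a point): Bystander: small upright carton, 75 x 75 x 85 mm, paper white with an orange band; its centre.
- done_jar_center (a point): Bystander: a finished jar like the other, standing on its base on the table, 50 mm in diameter, 76 mm high; its centre.
- tray_center (a point): Bystander: shallow white tray with jar lids in it, 180 x 240 x 55 mm; its centre.
There are look-alikes about, which are no part of the job. What is shaped like the part that bears jar_center but black or turquoise is not meant.

How it is judged (in metres and radians):
On the way, in this order (a step that is already met when the one before it is completed fails the run):
1. the pedal is pressed down to its stop (pad at least 37 of its 41 mm down) (z of pedal_pad in the frame of feeder_pick below -0.063 m).
2. the jar is gripped and lifted clear of the feeder (z of jar_center in the frame of feeder_pick above 0.05 m and contact force between the fingers and jar above 0.5 N), for 0.1 s.
At the end, for the whole second after the job is handed in: The gripper holds the jar still in the air in front of the camera: base 75 to 125 mm from the lens face and towards it, jar centre within 20 mm sideways and 20 mm in height of the lens axis, jar axis within 0.2 rad of the lens axis; the pedal is up again (within 9 mm) (x of jar_base in the frame of camera_lens between -0.125 and -0.075 m and x of jar_lid in the frame of camera_lens below -0.135 m and y of jar_center in the frame of camera_lens between -0.02 and 0.02 m and z of jar_center in the frame of camera_lens between -0.02 and 0.02 m and angle between the x axis of jar_center and the x axis of camera_lens, either way round below 0.2 rad and contact force between the fingers and jar above 1 N and linear speed of jar below 0.03 m/s and z of pedal_pad in the frame of feeder_pick above -0.035 m); the arm keeps its last pose, push and grip.
It fails at once if the camera is knocked out of place (distance of camera_lens from where it was at the start of the episode above 0.01 m).
It fails at once if the carton is moved (distance of carton_center from where it was at the start of the episode above 0.03 m).
It fails at once if the finished jar is moved (distance of done_jar_center from where it was at the start of the episode above 0.03 m).
It fails at once if the tray is moved (distance of tray_center from where it was at the start of the episode above 0.03 m).
It also fails if it takes over 54 s, if anything falls off the work surface, if the arm or the gripper's body presses on something with over 40 N, if the wrist force passes 120 N, or if a joint passes its speed limit or range.

## Robot

A 6-joint arm with a two-finger parallel gripper is mounted at the origin on the work surface. World frame = base frame: x ahead of the robot, y to its left, z up, the work surface at z = 0. Lengths are in mm, angles in rad, forces in N, time in s.
With the tool pointing down it reaches from about 425 to 950 mm from the base axis. Payload 14.7 kg.
Tool frame: the origin (TCP) lies on the centre line of the jaws, within the pads' length; the fingertips stand 19 mm ahead of it and the grasp point (between the pads) is the TCP; z points along the fingers, y is the direction in which the jaws open and shut (so a half turn about z gives the same grasp; the last joint's range is limited). The gripper opens to 85 mm and grips with 20 to 120 N. Pads are 22 mm wide; open, the fingers measure 114 mm over their backs; the gripper's body (76 mm by 85 mm) begins 54 mm behind the grasp point. The pads swing forward as they close: fully open they stand 13 mm farther back than shut.
Start: joints at [1.302, 0.48, 1.596, -0, 1.065, -0.047], TCP at [142.966, 634.077, 250.297] pointing down, gripper open.
Joint ranges: [-2.75, 2.75], [-0.82, 2.05], [0.23, 2.67], [-1.56, 4.7], [0.09, 2.69], [-2.92, 2.92]. Speed limits (rad/s): [1.89, 1.89, 2.39, 3.01, 3.01, 3.01].

## Interface

Orientations are given as a unit quaternion [x, y, z, w].
In Python, from bench import telemetry, optics, workorder gives the robot as it stands.
- The arm moves only by the tool arm_command, never from a script. Its argument "deltas" is text: rows parted by semicolons, each of 6 numbers parted by spaces: the shift along the tool's x, y, z in mm, then the turn, a rotation vector about the tool's x, y, z in rad. A call has exactly 5 rows; each row shifts and turns the pose as measured when the row begins, along the tool's axes as they then stand; what a row does not reach is not made up. A row lasts 1/12 s, in which the tool goes at most 41.7 mm and 7.16 degrees, less where a joint would pass 70% of its speed; a pose out of reach is approached as far as the arm can. A call is refused whole if a number of a shift passes 41.7 or a number of a turn 0.125, either way. A call with a gripper value outside its range is refused whole. "grip" is the finger opening in mm, from 0 to 85.4, set as the call begins (left out, the last holds). The fingers move at their own pace and stop on an object; the grip force is fixed at half the most. Time passes only in rows, so rows that do not move let the fingers close, or fill a call up. It gives the time, the measured TCP pose, the force and the opening at its end, in the units of the state.
- telemetry.get_obs(): the state, without advancing time (a new reading comes with each control period).
- optics.grab_frame(name): name is "scene" or "top" or "wrist"; returns a dict with "frame" (420x560x3 uint8, red, green, blue), "fx", "fy", "cx", "cy" (pixels), "extrinsics" (4x4, takes a point from camera to world coordinates). Camera axes: x right, y up, looking along -z (the intrinsics and any distortion apply to the point x, -y, -z); pixel columns grow to the right and rows downward; lengths in mm; the calibration is good to about 2 mm. The wrist camera is an equidistant fisheye: a pixel r from the principal point sees the ray r / f radians off the axis. A picture is of the moment at which its call begins. There is no depth.
- workorder.close_job(): hands the job in, once; it reports no verdict.
The state is a dict: "time_s": time; "qpos": joint angles; "dq": joint speeds; "effort": joint torques, N m; "tcp_pos": TCP position; "eef_rot": TCP orientation; "contact_force": force on the tool from outside, world axes, zero at the start; "ft_torque": the same for the moment, N m; "gripper_width": finger opening in mm.
Only numpy, scipy, OpenCV 4.12 (cv2) and the standard library are available. Lean on these libraries where they do the work, as an engineer would, in place of code of your own. Each camera call takes 0.05 s, during which the arm holds its last target.

## Working session

There is one attempt and no reset: what is moved stays moved. The work goes in short steps, Python scripts to look and compute and a tool call to move; the robot and the scene stay as the last step left them, time stands still between calls to the robot, and variables do not carry over. Pictures are saved under pics/ and viewed, and the job is handed in when it is done.

Besides the shell and the picture viewer there is one more tool, called after "Emit:" as name(argument=value, ...) on one line, values as JSON. arm_command: Moves the arm, as the interface text tells. Its arguments: {"type":"object","properties":{"deltas":{"type":"string"},"grip":{"type":"number"}},"required":["deltas"]}

```bash
ls; mkdir -p pics
cat > h.py <<'E'
import numpy as np, cv2
from bench import telemetry, optics, workorder
def grab(n,save=None):
    f=optics.grab_frame(n)
    if save: cv2.imwrite('pics/'+save,cv2.cvtColor(f['frame'],cv2.COLOR_RGB2BGR))
    np.savez('cam_'+n+'.npz',**{k:np.array(v) for k,v in f.items()})
    return f
def load(n): return dict(np.load('cam_'+n+'.npz'))
def ray(f,u,v):
    a=(u-f['cx'])/f['fx']; b=(v-f['cy'])/f['fy']
    T=f['extrinsics']
    d=np.array([a,-b,-1.0]); d/=np.linalg.norm(d)
    return T[:3,3],T[:3,:3]@d
def onz(f,u,v,z):
    o,d=ray(f,u,v); return o+d*(z-o[2])/d[2]
def tri(f1,p1,f2,p2):
    o1,d1=ray(f1,*p1);o2,d2=ray(f2,*p2)
    A=np.stack([d1,-d2],1); s=np.linalg.lstsq(A,o2-o1,rcond=None)[0]
    a=o1+s[0]*d1;b=o2+s[1]*d2
    return (a+b)/2,np.linalg.norm(a-b)
def proj(f,P):
    T=np.linalg.inv(f['extrinsics']); p=T[:3,:3]@np.array(P,float)+T[:3,3]
    return f['cx']+f['fx']*p[0]/-p[2], f['cy']-f['fy']*p[1]/-p[2]
E
python3 - <<'E'
from h import *
np.set_printoptions(precision=3,suppress=True)
for n in ['scene','top','wrist']:
    f=grab(n,n+'0.png'); print(n,f['fx'],f['fy'],f['cx'],f['cy'],[k for k in f]); print(f['extrinsics'])
print(telemetry.get_obs())
E
```

```text
pics
scene 453.52357009937526 453.52357009937526 279.14488953878265 204.85070719377177 ['frame', 'fx', 'fy', 'cx', 'cy', 'extrinsics']
[[  -0.708   -0.517    0.481 1216.448]
 [   0.706   -0.536    0.463  633.079]
 [   0.018    0.667    0.745 1155.621]
 [   0.       0.       0.       1.   ]]
top 514.1786523119706 514.1786523119706 275.1768182087449 216.77942754081906 ['frame', 'fx', 'fy', 'cx', 'cy', 'extrinsics']
[[  -0.012    0.985   -0.175  316.265]
 [  -1.      -0.013   -0.006    2.923]
 [  -0.008    0.175    0.985 1472.74 ]
 [   0.       0.       0.       1.   ]]
wrist 325.19226210127806 325.19226210127806 274.5875532834256 208.12738368659402 ['frame', 'fx', 'fy', 'cx', 'cy', 'extrinsics']
[[  0.22   -0.942  -0.252  79.305]
 [  0.975   0.212   0.059 649.051]
 [ -0.002  -0.259   0.966 372.971]
 [  0.      0.      0.      1.   ]]
{'time_s': 0.15, 'qpos': array([ 1.302,  0.481,  1.597,  0.   ,  1.065, -0.047]), 'dq': array([ 0.001, -0.003, -0.001,  0.   ,  0.001,  0.001]), 'effort': array([  0.002, -95.115, -43.046,  -0.   ,   0.008,  -0.   ]), 'tcp_pos': array([142.888, 633.79 , 249.827]), 'eef_rot': array([ 0.111,  0.994, -0.   , -0.   ]), 'contact_force': array([0.948, 1.281, 0.516]), 'ft_torque': array([ 0.055, -0.   , -0.012]), 'gripper_width': 85.53461654636571}
```

View pics/scene0.png

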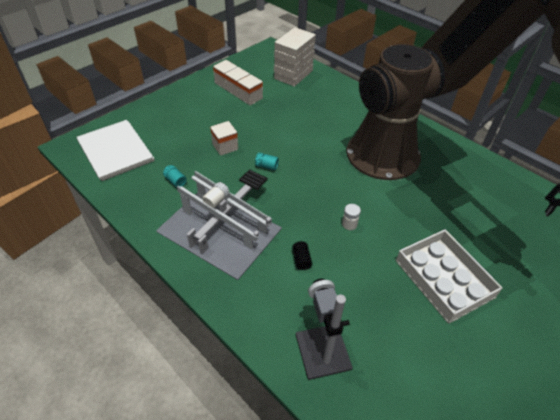

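View pics/top0.png

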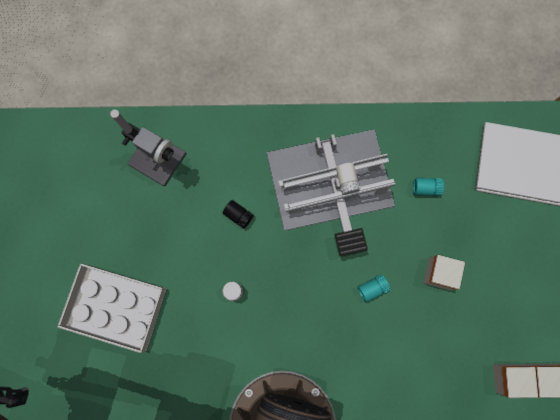

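View pics/wrist0.png

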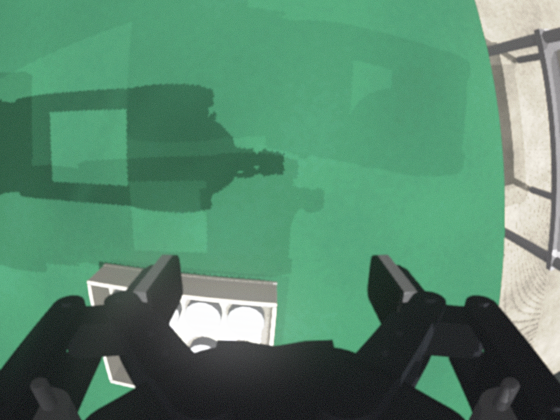

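Run:
```python
import cv2,numpy as np
s=cv2.imread('pics/scene0.png');t=cv2.imread('pics/top0.png')
def c(im,x,y,w,h,k): return cv2.resize(im[y:y+h,x:x+w],None,fx=k,fy=k,interpolation=cv2.INTER_CUBIC)
cv2.imwrite('pics/c1.png',c(s,150,160,150,120,5))
cv2.imwrite('pics/c2.png',c(t,260,125,150,140,5)[:600])
a=c(s,290,265,70,110,5);b=c(t,100,100,100,90,5)
H=max(a.shape[0],b.shape[0]);o=np.zeros((H,a.shape[1]+b.shape[1],3),np.uint8);o[:a.shape[0],:a.shape[1]]=a;o[:b.shape[0],a.shape[1]:]=b
cv2.imwrite('pics/c3.png',o[:600,:800]);print(o.shape)
```

```text
(550, 850, 3)
```

View pics/c1.png

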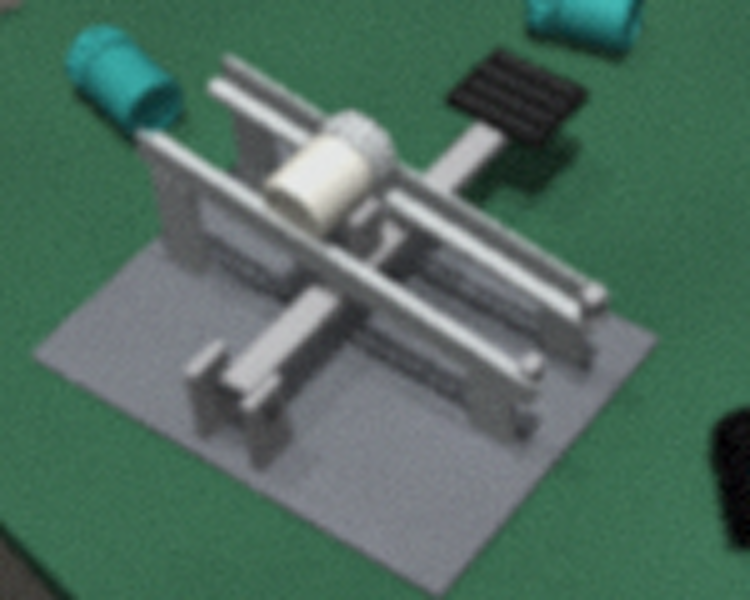

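View pics/c2.png

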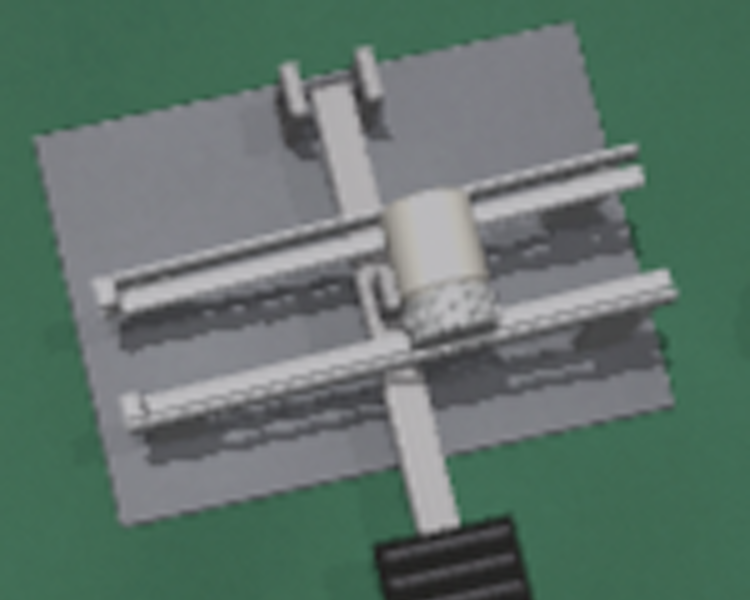

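View pics/c3.png

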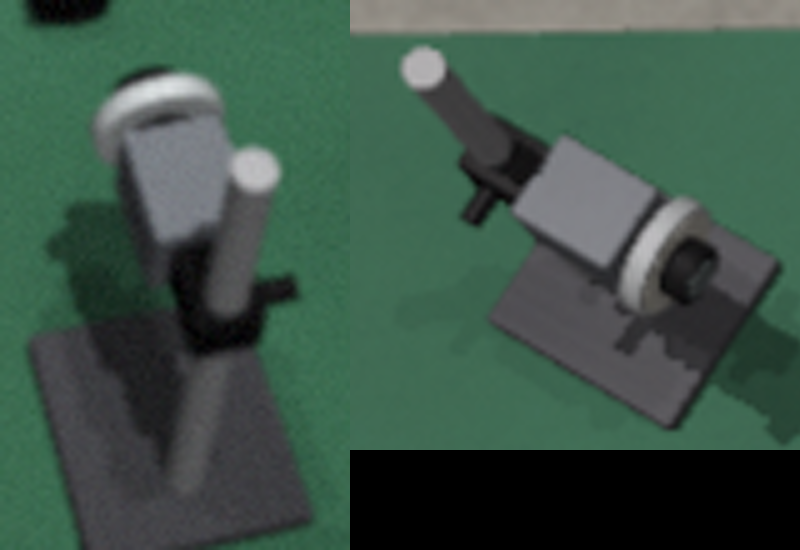

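Run:
```python
from h import *
np.set_printoptions(precision=1,suppress=True)
t=load('top');s=load('scene')
def cen(f,x,y,w,h,thr):
    g=f['frame'][y:y+h,x:x+w].max(2)
    m=(g<thr).astype(np.uint8)
    n,l,st,c=cv2.connectedComponentsWithStats(m); i=1+st[1:,4].argmax()
    cs,_=cv2.findContours((l==i).astype(np.uint8),cv2.RETR_EXTERNAL,cv2.CHAIN_APPROX_NONE)
    r=cv2.minAreaRect(cs[0]); bp=cv2.boxPoints(r)+[x,y]
    return c[i]+[x,y],st[i],bp
for f,b,n in((t,(328,222,50,42),'top'),(s,(232,165,40,30),'scene')):
    c,st,bp=cen(f,*b,70); print(n,c,st); print(onz(f,*c,69)); print(bp); print(np.array([onz(f,*p,69) for p in bp]))
# post top
pt=(100+(423-350)/5,100+68/5); ps=(290+254/5,265+170/5)
print('post',onz(t,*pt,324),onz(s,*ps,324),tri(t,pt,s,ps))
P=onz(t,*pt,324)[:2]
lens=(100+(703-350)/5,100+274/5)
for z in (150,170,180,190,200,210,220,230,250):
    L=onz(t,*lens,z); d=P-L[:2]; print(z,L,np.hypot(*d),np.arctan2(d[1],d[0]))
# box edges dir
e=[((565-350,135),(660-350,190)),((515-350,205),(610-350,270))]
for a,b in e:
    A=onz(t,100+a[0]/5,100+a[1]/5,230);B=onz(t,100+b[0]/5,100+b[1]/5,230);d=A-B;print('edge',np.arctan2(d[1],d[0]))
```

```text
top [350.6 242.7] [  7   6  32  30 586]
[ 490.2 -194.3   69. ]
[[333.6 233.6]
 [361.4 226.6]
 [367.6 251.6]
 [339.9 258.5]]
[[ 516.2 -148.7   69. ]
 [ 534.5 -225.8   69. ]
 [ 465.3 -240.    69. ]
 [ 447.2 -163.5   69. ]]
scene [253.7 182.3] [  7   5  29  25 435]
[ 504.8 -174.2   69. ]
[[236.6 192.3]
 [240.9 168.4]
 [267.9 173.2]
 [263.5 197.2]]
[[ 577.  -179.2   69. ]
 [ 490.8 -254.5   69. ]
 [ 440.4 -172.6   69. ]
 [ 528.3 -101.8   69. ]]
post [772.3 386.1 324. ] [773.1 391.5 324. ] (array([772.5, 388.9, 320.7]), np.float64(3.990724726197468))
150 [723. 289. 150.] 108.9228938394568 1.101105233868159
170 [716.8 284.7 170. ] 115.61701109476607 1.0706062284615594
180 [713.7 282.5 180. ] 119.00098674547064 1.0566499040160457
190 [710.7 280.3 190. ] 122.40685716985442 1.0434677759463806
200 [707.6 278.2 200. ] 125.83284452758606 1.0310013848861752
210 [704.5 276.  210. ] 129.27734946812294 1.0191975564008888
220 [701.4 273.9 220. ] 132.7389304348945 1.0080078789345224
230 [698.4 271.7 230. ] 136.21628560635992 0.9973882320949218
250 [692.2 267.4 250. ] 143.2137172859912 0.9777014988451093
edge 1.0243566807051396
edge 0.9545719622979811
```

Run:
```python
from h import *
np.set_printoptions(precision=1,suppress=True)
t=load('top');s=load('scene')
S=lambda a,b:(150+a/5,160+b/5)
T=lambda a,b:(260+a/5,125+b/5)
pc=[S(500,48),S(585,95),S(535,143),S(448,97)]
w=np.array([onz(s,*p,69) for p in pc]);print('pad scene',w,w.mean(0))
# correspondences
for n,a,b in [('stop far',T(103,293),S(530,365)),('stop near',T(133,413),S(592,297)),
  ('farrail guide low start',T(120,275),S(515,350)),('far rail high end',T(637,150),S(140,135)),('near rail high end',T(672,285),S(228,60)),
  ('jar lid end c',T(453,312),S(372,140)),('jar base top edge',T(432,192),S(300,165))]:
    print(n,tri(t,a,s,b))
bt=[onz(t,*T(*p),0) for p in [(38,137),(575,22),(675,405),(125,523)]];print(np.array(bt))
bs=[onz(s,*S(*p),0) for p in [(437,597),(35,355),(240,190),(657,340)]];print(np.array(bs))
```

```text
pad scene [[ 472.4 -228.2   69. ]
 [ 461.9 -154.5   69. ]
 [ 517.1 -145.    69. ]
 [ 530.  -217.2   69. ]] [ 495.3 -186.2   69. ]
stop far (array([655.2,  -3.2,  82.8]), np.float64(3.116675285792772))
stop near (array([588.2, -18.9,  77.4]), np.float64(3.0408324343612883))
farrail guide low start (array([661.3, -11.5,  95.5]), np.float64(5.9610364149161175))
far rail high end (array([ 723.1, -295.4,  113.3]), np.float64(5.961596554705734))
near rail high end (array([ 644.4, -307.9,  119. ]), np.float64(9.445444779860125))
jar lid end c (array([ 628.1, -186.1,  123.8]), np.float64(15.394052741512251))
jar base top edge (array([ 688.3, -175.3,  152.4]), np.float64(10.366176791081568))
[[ 772.4   32.5    0. ]
 [ 839.3 -289.8    0. ]
 [ 604.9 -337.3    0. ]
 [ 539.5  -15.8    0. ]]
[[ 770.5   39.3    0. ]
 [ 835.2 -279.3    0. ]
 [ 650.1 -302.6    0. ]
 [ 537.2   -8.4    0. ]]
```

```bash
cat > plan.py <<'E'
from h import *
from scipy.spatial.transform import Rotation as R
np.set_printoptions(precision=3,suppress=True)
def down(yaw): # tool y at angle yaw, z down
    y=np.array([np.cos(yaw),np.sin(yaw),0]);z=np.array([0,0,-1.]);return R.from_matrix(np.stack([np.cross(y,z),y,z],1))
def state():
    o=telemetry.get_obs(); r=R.from_quat(o['eef_rot']); M=r.as_matrix()
    print('t',round(o['time_s'],2),'tcp',o['tcp_pos'],'yaw_y',round(np.arctan2(M[1,1],M[0,1]),3),'toolz',M[:,2],'F',o['contact_force'],'w',round(o['gripper_width'],1),'q',o['qpos'])
    return o,r
def plan(target,yaw,calls=1,step=40.,o=None):
    o,r=state(); p=o['tcp_pos'].copy(); tr=down(yaw); n=5*calls
    rv=(r.inv()*tr).as_rotvec()/n
    for k in range(n):
        d=(np.array(target,float)-p); L=np.linalg.norm(d); left=n-k
        d=d/left
        if np.linalg.norm(d)>step: d*=step/np.linalg.norm(d)
        loc=r.inv().apply(d)
        print(*np.round(loc,1),*np.round(rv,3),end=';\n' if k%5==4 else '; ')
        p+=d; r=r*R.from_rotvec(rv)
    print('end',p,'rem',np.array(target)-p)
E
python3 -c "
from plan import *
plan([400,350,300],1.776,2)"
```

```text
t 0.15 tcp [142.888 633.79  249.827] yaw_y 1.349 toolz [-0.    -0.001 -1.   ] F [0.948 1.281 0.516] w 85.5 q [ 1.302  0.481  1.597  0.     1.065 -0.047]
-31.3 -22.0 -5.0 -0.0 -0.0 -0.043; -30.4 -23.3 -5.0 -0.0 -0.0 -0.043; -29.3 -24.6 -5.0 -0.0 -0.0 -0.043; -28.3 -25.9 -5.0 -0.0 -0.0 -0.043; -27.1 -27.0 -5.0 -0.0 -0.0 -0.043;
-25.9 -28.2 -5.0 -0.0 -0.0 -0.043; -24.7 -29.2 -5.0 -0.0 -0.0 -0.043; -23.4 -30.3 -5.0 -0.0 -0.0 -0.043; -22.1 -31.2 -5.0 -0.0 -0.0 -0.043; -20.8 -32.2 -5.0 -0.0 -0.0 -0.043;
end [400. 350. 300.] rem [0. 0. 0.]
```

Emit:
arm_command(deltas="-31 -22 -5 0 0 -0.043; -30 -23 -5 0 0 -0.043; -29 -25 -5 0 0 -0.043; -28 -26 -5 0 0 -0.043; -27 -27 -5 0 0 -0.043", grip=0)

```text
time_s: 0.57
tcp_pos: [268.9, 491.5, 272.3]
eef_rot: [-0.005, 1.0, -0.001, -0.001]
contact_force: [0.5, 1.3, 1.1]
gripper_width: 25.4
```

Emit:
arm_command(deltas="-26 -28 -5 0 0 -0.043; -25 -29 -5 0 0 -0.043; -23 -30 -5 0 0 -0.043; -22 -31 -5 0 0 -0.043; -21 -32 -5 0 0 -0.043")

```text
time_s: 0.98
tcp_pos: [404.6, 345.5, 298.1]
eef_rot: [-0.118, 0.993, -0.001, -0.002]
contact_force: [2.0, 0.5, -0.4]
gripper_width: -0.3
```

```bash
python3 -c "
from plan import *
plan([520,40,280],1.776,2)"
```

```text
t 0.98 tcp [404.616 345.457 298.141] yaw_y 1.808 toolz [-0.003 -0.003 -1.   ] F [ 1.983  0.509 -0.442] w -0.3 q [ 0.65   0.268  1.804 -0.001  1.074 -1.157]
-4.0 -32.4 1.9 -0.0 -0.0 0.003; -4.2 -32.4 1.9 -0.0 -0.0 0.003; -4.3 -32.4 1.9 -0.0 -0.0 0.003; -4.4 -32.4 1.9 -0.0 -0.0 0.003; -4.5 -32.3 1.8 -0.0 -0.0 0.003;
-4.6 -32.3 1.8 -0.0 -0.0 0.003; -4.7 -32.3 1.8 -0.0 -0.0 0.003; -4.8 -32.3 1.8 -0.0 -0.0 0.003; -4.9 -32.3 1.8 -0.0 -0.0 0.003; -5.0 -32.3 1.8 -0.0 -0.0 0.003;
end [520.  40. 280.] rem [0. 0. 0.]
```

```bash
python3 -c "
from h import *
grab('wrist','w1.png')"; cp cam_wrist.npz cam_w1.npz
```

```text
(no output)
```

View pics/w1.png

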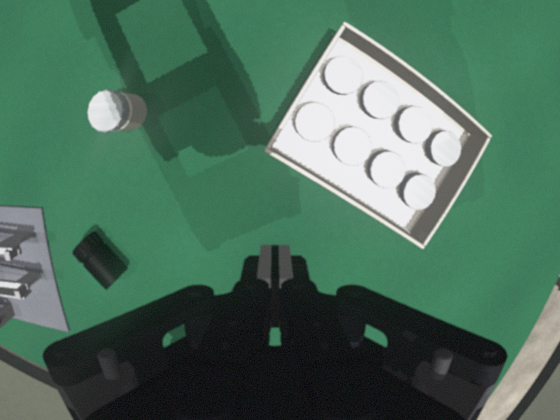

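Emit:
arm_command(deltas="-4 -32 2 0 0 0.003; -4 -32 2 0 0 0.003; -4 -32 2 0 0 0.003; -4 -32 2 0 0 0.003; -4 -32 2 0 0 0.003")

```text
time_s: 1.45
tcp_pos: [468.9, 185.7, 289.9]
eef_rot: [-0.112, 0.994, -0.001, 0.001]
contact_force: [-0.8, -0.1, 0.2]
gripper_width: -0.1
```

Emit:
arm_command(deltas="-5 -32 2 0 0 0.003; -5 -32 2 0 0 0.003; -5 -32 2 0 0 0.003; -5 -32 2 0 0 0.003; -5 -32 2 0 0 0.003")

```text
time_s: 1.87
tcp_pos: [528.9, 26.9, 279.7]
eef_rot: [-0.104, 0.995, -0.001, 0.0]
contact_force: [1.2, 0.8, 0.3]
gripper_width: 0.0
```

```bash
python3 -c "
from plan import *
plan([490,-188,160],1.776,2)
grab('wrist','w2.png')"; cp cam_wrist.npz cam_w2.npz
```

```text
t 1.87 tcp [528.871  26.895 279.664] yaw_y 1.78 toolz [ 0.001 -0.002 -1.   ] F [1.205 0.771 0.258] w 0.0 q [-0.005  0.28   1.837 -0.003  1.024 -1.783]
8.3 -20.2 12.0 -0.0 0.0 0.0; 8.3 -20.2 12.0 -0.0 0.0 0.0; 8.3 -20.2 12.0 -0.0 0.0 0.0; 8.2 -20.2 12.0 -0.0 0.0 0.0; 8.2 -20.2 12.0 -0.0 0.0 0.0;
8.2 -20.2 12.0 -0.0 0.0 0.0; 8.2 -20.2 12.0 -0.0 0.0 0.0; 8.2 -20.2 12.0 -0.0 0.0 0.0; 8.2 -20.2 12.0 -0.0 0.0 0.0; 8.2 -20.2 12.0 -0.0 0.0 0.0;
end [ 490. -188.  160.] rem [0. 0. 0.]
```

View pics/w2.png

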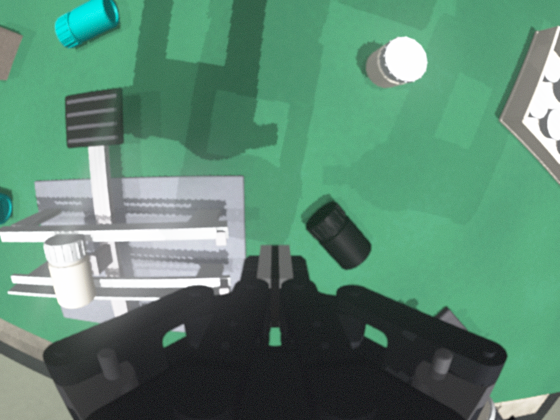

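```bash
cat >> h.py <<'E'
def fray(f,u,v):
    a=(u-f['cx'])/f['fx']; b=(v-f['cy'])/f['fy']; th=np.hypot(a,b); s=np.sin(th)/max(th,1e-9)
    T=f['extrinsics']; return T[:3,3],T[:3,:3]@np.array([a*s,-b*s,-np.cos(th)])
def fonz(f,u,v,z):
    o,d=fray(f,u,v); return o+d*(z-o[2])/d[2]
def fproj(f,P):
    T=np.linalg.inv(f['extrinsics']); p=T[:3,:3]@np.array(P,float)+T[:3,3]
    x,y,z=p[0],-p[1],-p[2]; r=np.hypot(x,y); th=np.arctan2(r,z); return f['cx']+f['fx']*th*x/r,f['cy']+f['fy']*th*y/r
E
python3 - <<'E'
from h import *
np.set_printoptions(precision=1,suppress=True)
f=load('wrist')
c=[(66,94),(121,88),(123,143),(69,148)]
w=np.array([fonz(f,*p,69) for p in c]);print(w,w.mean(0))
print('stop far corners',fonz(f,222,236,95),fonz(f,222,283,95))
b=np.array([fonz(f,*p,0) for p in [(243,177),(35,181)]]);print(b)
E
```

```text
[[ 468.2 -235.7   69. ]
 [ 455.  -159.9   69. ]
 [ 514.9 -146.7   69. ]
 [ 531.4 -221.1   69. ]] [ 492.4 -190.8   69. ]
stop far corners [585.8 -15.5  95. ] [639.4  -7.4  95. ]
[[ 539.6  -11.6    0. ]
 [ 605.5 -335.6    0. ]]
```

Emit:
arm_command(deltas="8 -20 12 0 0 0; 8 -20 12 0 0 0; 8 -20 12 0 0 0; 8 -20 12 0 0 0; 8 -20 12 0 0 0")

```text
time_s: 2.33
tcp_pos: [514.4, -88.7, 219.1]
eef_rot: [-0.102, 0.995, -0.002, 0.003]
contact_force: [0.7, -0.3, -0.2]
gripper_width: 0.1
```

Emit:
arm_command(deltas="8 -20 12 0 0 0; 8 -20 12 0 0 0; 8 -20 12 0 0 0; 8 -20 12 0 0 0; 8 -19 12 0 0 0")

```text
time_s: 2.75
tcp_pos: [494.0, -198.7, 156.1]
eef_rot: [-0.102, 0.995, -0.002, 0.003]
contact_force: [1.3, -1.0, 0.0]
gripper_width: -0.0
```

```bash
python3 -c "
from plan import *
plan([490,-191,95],1.776,1)
grab('wrist','w3.png')"
```

```text
t 2.75 tcp [ 494.001 -198.738  156.076] yaw_y 1.776 toolz [ 0.006 -0.004 -1.   ] F [ 1.299 -0.988  0.047] w -0.0 q [-0.439  0.436  1.963 -0.001  0.735 -2.213]
0.5 1.7 12.2 -0.001 0.001 -0.0; 0.5 1.7 12.2 -0.001 0.001 -0.0; 0.5 1.7 12.2 -0.001 0.001 -0.0; 0.5 1.7 12.2 -0.001 0.001 -0.0; 0.5 1.7 12.2 -0.001 0.001 -0.0;
end [ 490. -191.   95.] rem [0. 0. 0.]
```

View pics/w3.png

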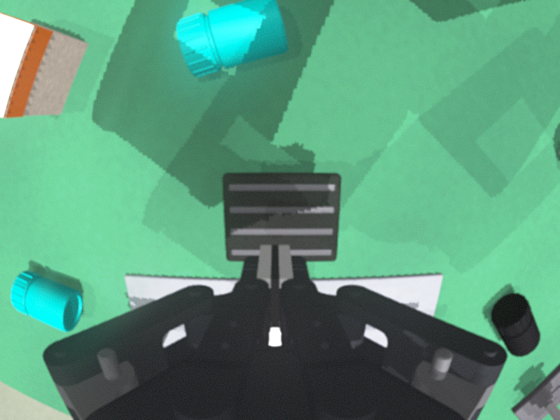

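Run:
```python
from h import *
np.set_printoptions(precision=1,suppress=True)
f=load('wrist')
w=np.array([fonz(f,*p,69) for p in [(224,174),(340,174),(342,258),(224,260)]]);print(w,w.mean(0))
print(fproj(f,[494,-198.7,137]))
```

```text
[[ 469.9 -237.6   69. ]
 [ 454.2 -162.7   69. ]
 [ 512.2 -145.6   69. ]
 [ 530.8 -227.8   69. ]] [ 491.8 -193.4   69. ]
(np.float64(273.52972495418237), np.float64(262.2042425319703))
```

Emit:
arm_command(deltas="0 1 12 0 0 0; 0 1 12 0 0 0; 0 1 12 0 0 0; 0 1 12 0 0 0; 0 1 12 0 0 0")

```text
time_s: 3.22
tcp_pos: [492.0, -199.5, 91.9]
eef_rot: [-0.099, 0.995, -0.003, 0.002]
contact_force: [-1.0, -0.0, -0.7]
gripper_width: 0.1
```

Emit:
arm_command(deltas="0 1 8 0 0 0; 0 1 8 0 0 0; 0 1 8 0 0 0; 0 1 8 0 0 0; 0 1 8 0 0 0")

```text
time_s: 3.63
tcp_pos: [492.3, -194.9, 49.1]
eef_rot: [-0.099, 0.995, -0.003, 0.003]
contact_force: [0.9, -3.1, 4.9]
gripper_width: 0.3
```

Emit:
arm_command(deltas="0 0 2 0 0 0; 0 0 2 0 0 0; 0 0 2 0 0 0; 0 0 2 0 0 0; 0 0 2 0 0 0")

```text
time_s: 4.05
tcp_pos: [492.8, -194.7, 42.3]
eef_rot: [-0.1, 0.995, -0.004, 0.004]
contact_force: [-14.5, 2.3, 63.9]
gripper_width: -0.2
```

Emit:
arm_command(deltas="0 0 -1 0 0 0; 0 0 0 0 0 0; 0 0 0 0 0 0; 0 0 0 0 0 0; 0 0 0 0 0 0")

```text
time_s: 4.47
tcp_pos: [492.2, -194.6, 47.4]
eef_rot: [-0.1, 0.995, -0.005, 0.005]
contact_force: [-1.5, -2.0, 5.0]
gripper_width: -0.4
```

Emit:
arm_command(deltas="0 0 0 0 0 0; 0 0 0 0 0 0; 0 0 0 0 0 0; 0 0 0 0 0 0; 0 0 0 0 0 0")

```text
time_s: 4.88
tcp_pos: [492.2, -194.6, 47.6]
eef_rot: [-0.1, 0.995, -0.005, 0.005]
contact_force: [-1.5, -1.5, 4.8]
gripper_width: 0.3
```

Run:
```python
from h import *
s=grab('scene','s2.png');t=grab('top','t2.png')
a=cv2.imread('pics/s2.png')[150:280,140:300];b=cv2.imread('pics/t2.png')[110:270,250:410]
o=np.zeros((600,800,3),np.uint8)
A=cv2.resize(a,None,fx=2.5,fy=2.5,interpolation=2);B=cv2.resize(b,None,fx=2.5,fy=2.5,interpolation=2)
o[:A.shape[0],:400]=A;o[:B.shape[0],400:]=B
cv2.imwrite('pics/m2.png',o[:400])
```

```text
(no output)
```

View pics/m2.png

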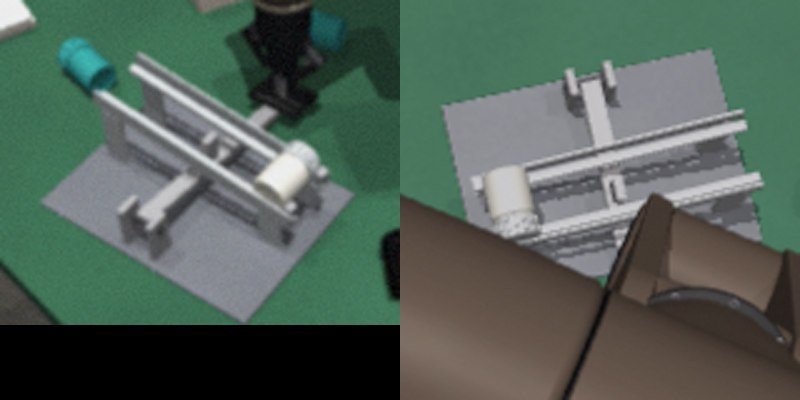

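Jar has rolled to the stops (top crop ≈(512,195), scene crop ≈(285,175)). Raise and move to view it.

Emit:
arm_command(deltas="0 0 -15 0 0 0; 0 0 -25 0 0 0; 0 0 -35 0 0 0; 0 0 -35 0 0 0; 0 0 -35 0 0 0")

```text
time_s: 5.4
tcp_pos: [486.4, -190.9, 189.7]
eef_rot: [-0.1, 0.995, -0.001, -0.001]
contact_force: [0.6, 0.1, -0.2]
gripper_width: -0.1
```

```bash
python3 -c "
from plan import *
plan([600,-45,240],1.776,1)"
```

```text
t 5.4 tcp [ 486.362 -190.923  189.663] yaw_y 1.77 toolz [-0.002 -0.002 -1.   ] F [ 0.608  0.093 -0.154] w -0.1 q [-0.43   0.38   1.949 -0.004  0.813 -2.198]
-28.0 24.1 -10.2 -0.0 -0.0 -0.001; -28.1 24.1 -10.2 -0.0 -0.0 -0.001; -28.1 24.0 -10.1 -0.0 -0.0 -0.001; -28.1 24.0 -10.1 -0.0 -0.0 -0.001; -28.2 24.0 -10.1 -0.0 -0.0 -0.001;
end [600. -45. 240.] rem [0. 0. 0.]
```

Emit:
arm_command(deltas="-28 24 -12 0 0 -0.001; -28 24 -12 0 0 -0.001; -28 24 -12 0 0 -0.001; -28 24 -10 0 0 -0.001; -28 24 -10 0 0 -0.001", grip=85.4)

```text
time_s: 5.82
tcp_pos: [601.3, -44.9, 254.1]
eef_rot: [-0.098, 0.995, -0.002, 0.002]
contact_force: [0.5, -0.7, -0.1]
gripper_width: 60.7
```

Emit:
arm_command(deltas="5 0 0 0 0 0; 0 0 0 0 0 0; 0 0 0 0 0 0; 0 0 0 0 0 0; 0 0 0 0 0 0")

```text
time_s: 6.23
tcp_pos: [600.5, -39.2, 254.6]
eef_rot: [-0.101, 0.995, -0.002, 0.003]
contact_force: [0.5, 0.5, 1.1]
gripper_width: 85.5
```

```bash
python3 -c "
from plan import *
state()
grab('wrist','w4.png')"; cp cam_wrist.npz cam_w4.npz
```

```text
t 6.23 tcp [600.5   -39.221 254.649] yaw_y 1.773 toolz [ 0.007 -0.003 -1.   ] F [0.519 0.481 1.083] w 85.5 q [-0.114  0.405  1.712 -0.002  1.017 -1.886]
```

View pics/w4.png

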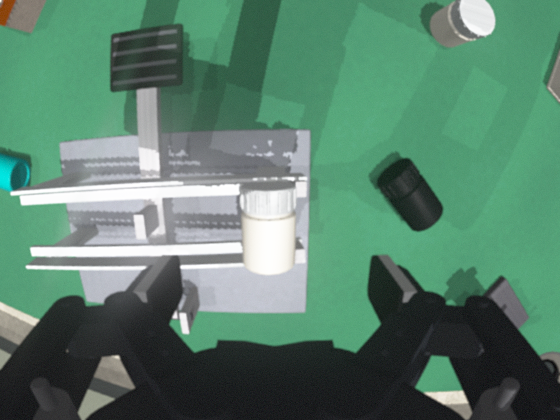

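Run:
```python
from h import *
np.set_printoptions(precision=1,suppress=True)
f=load('wrist')
im=cv2.imread('pics/w4.png')[160:300,200:340];cv2.imwrite('pics/w4c.png',cv2.resize(im,None,fx=4,fy=4,interpolation=2))
yaw=.203;X=np.array([np.cos(yaw),np.sin(yaw),0]);Y=np.array([-np.sin(yaw),np.cos(yaw),0]);o=f['extrinsics'][:3,3];print('cam',o)
# side tangents: lines tangent to cylinder radius25 at z=95: solve for y offset
def tang(u,v,sgn):
    o,d=fray(f,u,v); a=np.array([o@Y,o[2]]);e=np.array([d@Y,d[2]]);e/=np.linalg.norm(e)
    # dist from center (yc,95) to line=25
    n=np.array([-e[1],e[0]]); # n.(c-a)=±25
    return [(s*25+n@a-n[1]*95)/n[0] for s in(1,-1)]
print('L',tang(243,245,1),'R',tang(296,245,1))
b=fonz(f,269,272,120);print('base top edge',b,b@X,b@Y)
l=fonz(f,269,193,120);print('lid',l,l@X)
```

```text
cam [535.8 -51.2 377.5]
L [np.float64(-164.1403932438836), np.float64(-214.44321909834176)] R [np.float64(-114.60553990338472), np.float64(-164.7126394232441)]
base top edge [663.4 -31.4 120. ] 643.4786901421348 -164.50546477874465
lid [593.8 -45.2 120. ] 572.4524642220723
```

View pics/w4c.png

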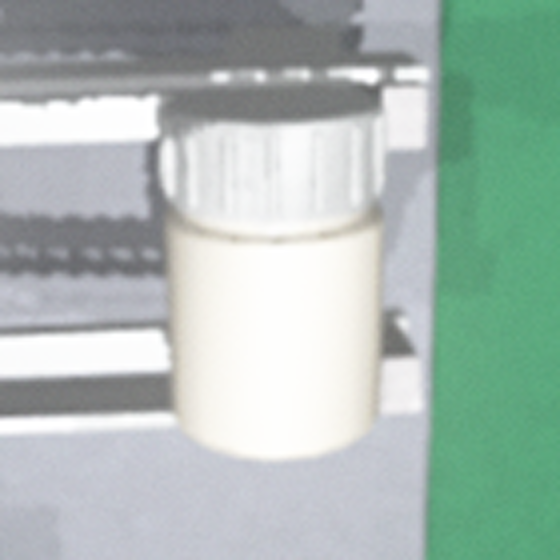

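```bash
python3 -c "
from plan import *
plan([628,-38.5,150],1.774,1)"
```

```text
t 6.28 tcp [600.379 -39.411 254.587] yaw_y 1.772 toolz [ 0.007 -0.003 -1.   ] F [ 0.13  -0.945 -0.993] w 85.1 q [-0.115  0.405  1.712 -0.002  1.018 -1.886]
-5.3 -0.8 21.0 -0.001 0.001 -0.0; -5.3 -0.9 20.9 -0.001 0.001 -0.0; -5.4 -0.9 20.9 -0.001 0.001 -0.0; -5.4 -0.9 20.9 -0.001 0.001 -0.0; -5.4 -0.9 20.9 -0.001 0.001 -0.0;
end [628.  -38.5 150. ] rem [0. 0. 0.]
```

Emit:
arm_command(deltas="-5 -1 21 -0.001 0.001 0; -5 -1 21 -0.001 0.001 0; -5 -1 21 -0.001 0.001 0; -5 -1 19 -0.001 0.001 0; -6 -1 16 -0.001 0.001 0")

```text
time_s: 6.7
tcp_pos: [628.1, -43.8, 156.7]
eef_rot: [-0.098, 0.995, -0.0, 0.003]
contact_force: [-0.2, -0.2, -0.1]
gripper_width: 85.1
```

```bash
python3 -c "
from plan import *
plan([628,-38.5,92],1.774,2)
grab('wrist','w5.png')"; cp cam_wrist.npz cam_w5.npz
```

```text
t 6.7 tcp [628.051 -43.764 156.655] yaw_y 1.766 toolz [ 0.006  0.    -1.   ] F [-0.217 -0.25  -0.053] w 85.1 q [-0.118  0.551  1.736  0.001  0.848 -1.885]
-0.1 0.5 6.5 -0.0 0.001 -0.001; -0.1 0.5 6.5 -0.0 0.001 -0.001; -0.1 0.5 6.5 -0.0 0.001 -0.001; -0.1 0.5 6.5 -0.0 0.001 -0.001; -0.1 0.5 6.5 -0.0 0.001 -0.001;
-0.1 0.5 6.5 -0.0 0.001 -0.001; -0.1 0.5 6.5 -0.0 0.001 -0.001; -0.1 0.5 6.5 -0.0 0.001 -0.001; -0.1 0.5 6.5 -0.0 0.001 -0.001; -0.1 0.5 6.5 -0.0 0.001 -0.001;
end [628.  -38.5  92. ] rem [0. 0. 0.]
```

View pics/w5.png

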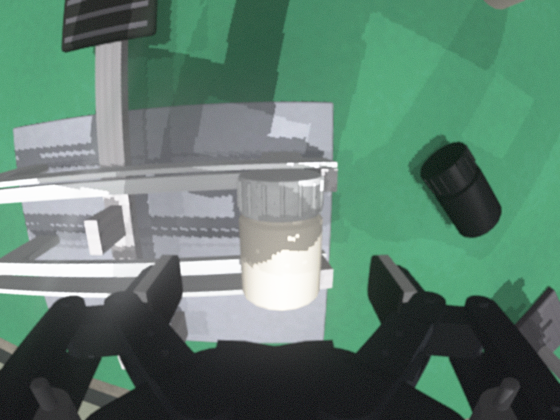

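Run:
```python
from h import *
np.set_printoptions(precision=1,suppress=True)
f=load('wrist')
yaw=.203;X=np.array([np.cos(yaw),np.sin(yaw),0]);Y=np.array([-np.sin(yaw),np.cos(yaw),0])
b=fonz(f,281,307,120);l=fonz(f,281,180,120)
print(b,l,b@X,l@X,(b@X+l@X)/2)
f0=fonz(f,241,260,105);f1=fonz(f,321,260,105);print(f0@Y,f1@Y,(f0+f1)@Y/2)
```

```text
[663.4 -32.4 120. ] [591.5 -47.1 120. ] 643.2389317284143 569.8146365001095 606.5267841142619
-188.8170657878407 -141.57766800296199 -165.19736689540133
```

Emit:
arm_command(deltas="0 1 8 0 0.001 -0.001; 0 1 8 0 0.001 -0.001; 0 1 7 0 0.001 -0.001; 0 1 6 0 0.001 -0.001; 0 1 5 0 0.001 -0.001")

```text
time_s: 7.17
tcp_pos: [625.8, -40.6, 118.1]
eef_rot: [-0.099, 0.995, -0.0, -0.001]
contact_force: [-0.4, 0.7, -0.4]
gripper_width: 85.4
```

Emit:
arm_command(deltas="-0.5 0 7 0 0 0; -0.5 0.5 6 0 0 0; -0.5 0.5 5 0 0 0; 0 0 4 0 0 0; 0 0 2 0 0 0")

```text
time_s: 7.58
tcp_pos: [627.2, -38.7, 92.2]
eef_rot: [-0.099, 0.995, -0.0, -0.001]
contact_force: [-0.7, 0.0, 0.4]
gripper_width: 84.9
```

```bash
python3 -c "
from plan import *
plan([627.5,-39,92],1.774,1)
grab('wrist','w6.png')"
```

```text
t 7.58 tcp [627.225 -38.697  92.241] yaw_y 1.769 toolz [-0.001 -0.001 -1.   ] F [-0.682  0.014  0.362] w 84.9 q [-0.109  0.637  1.773 -0.001  0.734 -1.878]
-0.0 -0.1 0.0 -0.0 -0.0 -0.001; -0.0 -0.1 0.0 -0.0 -0.0 -0.001; -0.0 -0.1 0.0 -0.0 -0.0 -0.001; -0.0 -0.1 0.0 -0.0 -0.0 -0.001; -0.0 -0.1 0.0 -0.0 -0.0 -0.001;
end [627.5 -39.   92. ] rem [0. 0. 0.]
```

View pics/w6.png

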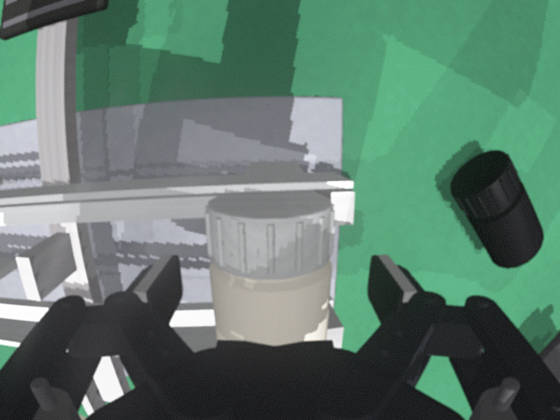

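Emit:
arm_command(deltas="0 0 0 0 0 0; 0 0 0 0 0 0; 0 0 0 0 0 0; 0 0 0 0 0 0; 0 0 0 0 0 0", grip=0)

```text
time_s: 8.05
tcp_pos: [628.3, -40.6, 93.3]
eef_rot: [-0.099, 0.995, -0.002, 0.0]
contact_force: [0.9, 0.7, -1.7]
gripper_width: 49.1
```

Emit:
arm_command(deltas="0 0 0 0 0 0; 0 0 0 0 0 0; 0 0 0 0 0 0; 0 0 0 0 0 0; 0 0 0 0 0 0")

```text
time_s: 8.47
tcp_pos: [628.4, -40.5, 93.9]
eef_rot: [-0.099, 0.995, -0.001, 0.001]
contact_force: [-0.1, 0.7, -1.8]
gripper_width: 48.5
```

Emit:
arm_command(deltas="0 0 -6 0 0 0; 0 0 -10 0 0 0; 0 0 -15 0 0 0; 0 0 -15 0 0 0; 0 0 -15 0 0 0")

```text
time_s: 8.88
tcp_pos: [626.2, -39.7, 156.2]
eef_rot: [-0.099, 0.995, -0.001, -0.002]
contact_force: [-0.1, -0.9, -1.9]
gripper_width: 48.5
```

Emit:
arm_command(deltas="0 0 -15 0 0 0; 0 0 -15 0 0 0; 0 0 -12 0 0 0; 0 0 -8 0 0 0; 0 0 0 0 0 0")

```text
time_s: 9.3
tcp_pos: [628.0, -39.5, 216.7]
eef_rot: [-0.1, 0.995, -0.001, 0.001]
contact_force: [0.9, -0.7, -1.8]
gripper_width: 48.7
```

```bash
python3 -c "
from plan import *
state()
grab('wrist','w7.png');grab('scene','s7.png')
f=load('scene')"
```

```text
t 9.3 tcp [627.951 -39.486 216.655] yaw_y 1.77 toolz [ 0.003 -0.003 -1.   ] F [ 0.894 -0.715 -1.8  ] w 48.7 q [-0.11   0.484  1.683 -0.003  0.972 -1.878]
```

View pics/w7.png

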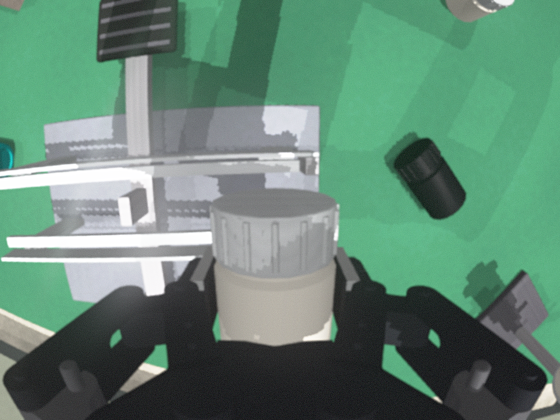

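View pics/s7.png

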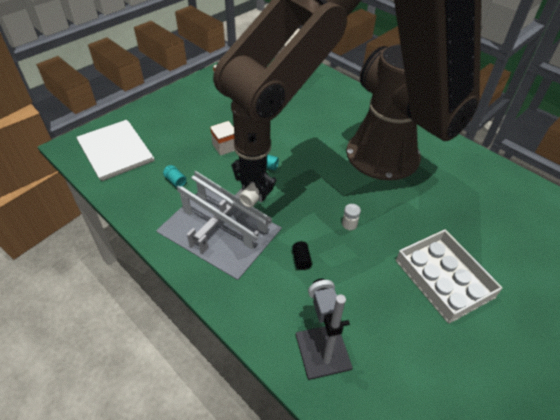

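```bash
python3 -c "
from plan import *
plan([690,140,290],1.5,2)"
```

```text
t 9.4 tcp [627.261 -39.412 214.78 ] yaw_y 1.77 toolz [ 0.001 -0.002 -1.   ] F [-0.206  0.192 -1.508] w 48.7 q [-0.11   0.486  1.685 -0.003  0.97  -1.878]
-9.7 16.3 -7.6 -0.0 0.0 0.027; -9.3 16.6 -7.6 -0.0 0.0 0.027; -8.8 16.8 -7.6 -0.0 0.0 0.027; -8.3 17.1 -7.5 -0.0 0.0 0.027; -7.9 17.3 -7.5 -0.0 0.0 0.027;
-7.4 17.5 -7.5 -0.0 0.0 0.027; -6.9 17.7 -7.5 -0.0 0.0 0.027; -6.5 17.9 -7.5 -0.0 0.0 0.027; -6.0 18.0 -7.5 -0.0 0.0 0.027; -5.5 18.2 -7.5 -0.0 0.0 0.027;
end [690. 140. 290.] rem [0. 0. 0.]
```

Emit:
arm_command(deltas="-9 16 -10 0 0 0.027; -9 16 -10 0 0 0.027; -9 17 -8 0 0 0.027; -8 17 -8 0 0 0.027; -8 17 -7 0 0 0.027")

```text
time_s: 9.82
tcp_pos: [654.6, 48.5, 252.4]
eef_rot: [-0.028, 1.0, -0.001, -0.005]
contact_force: [1.0, -0.7, -1.0]
gripper_width: 48.4
```

Emit:
arm_command(deltas="-7 17 -7 0 0 0.027; -7 17 -7 0 0 0.027; -6 16 -7 0 0 0.027; -6 15 -7 0 0 0.027; -5 13 -6 0 0 0.027")

```text
time_s: 10.23
tcp_pos: [684.6, 131.6, 280.9]
eef_rot: [0.043, 0.999, -0.002, -0.01]
contact_force: [0.0, 0.8, -1.0]
gripper_width: 48.5
```

Emit:
arm_command(deltas="0 0 0 0 0 0; 0 0 0 0 0 0; 0 0 0 0 0 0; 0 0 0 0 0 0; 0 0 0 0 0 0")

```text
time_s: 10.65
tcp_pos: [683.6, 133.2, 276.6]
eef_rot: [0.042, 0.999, -0.003, -0.013]
contact_force: [0.5, 0.5, -1.8]
gripper_width: 48.5
```

```bash
python3 -c "
from plan import *
state()
grab('wrist','w8.png')"; cp cam_wrist.npz cam_w8.npz
```

```text
t 10.65 tcp [683.554 133.154 276.642] yaw_y 1.486 toolz [-0.025 -0.004 -1.   ] F [ 0.461  0.483 -1.803] w 48.5 q [ 0.149  0.539  1.426 -0.     1.203 -1.337]
```

View pics/w8.png

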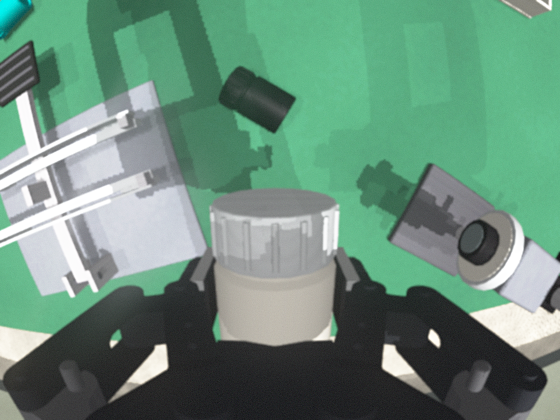

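```bash
python3 -c "
import cv2
im=cv2.imread('pics/w8.png')[180:330,380:560];cv2.imwrite('pics/w8c.png',cv2.resize(im,None,fx=4,fy=4,interpolation=2))"
```

```text
(no output)
```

View pics/w8c.png

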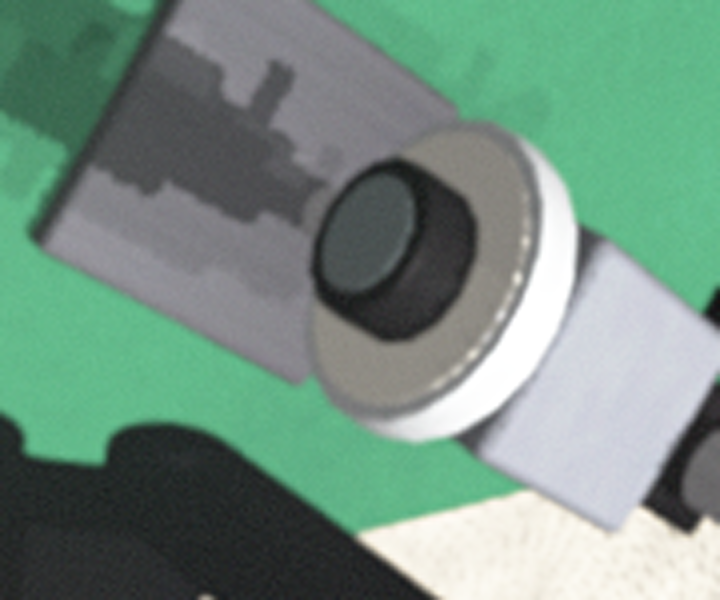

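Run:
```python
from h import *
np.set_printoptions(precision=2,suppress=True)
f=load('w8');t=load('top');s=load('scene')
W=lambda a,b:(380+a/4,180+b/4)
def both(o1,d1,o2,d2):
    A=np.stack([d1,-d2],1);k=np.linalg.lstsq(A,o2-o1,rcond=None)[0];a=o1+k[0]*d1;b=o2+k[1]*d2;return (a+b)/2,np.linalg.norm(a-b)
T=lambda a,b:(100+(a-350)/5,100+b/5)
for tp in [(703,274),(705,270),(708,268)]:
    print('lens tri',both(*fray(f,*W(369,229)),*ray(t,*T(*tp))))
P=np.array([772.4,387.5])
for z in (180,190,200,210,220,230):
    L=fonz(f,*W(369,229),z);d=P-L[:2];print(z,L,np.hypot(*d),np.arctan2(d[1],d[0]))
for z in (220,230,240):
  c=[fonz(f,*W(*p),z) for p in [(600,240),(718,342),(475,450),(610,530)]]
  for a,b in((0,1),(2,3)):
    d=c[b]-c[a];print('edge',z,np.arctan2(d[1],d[0]),np.linalg.norm(d))
  d=c[3]-c[1];print(' back edge',np.arctan2(d[1],d[0])+0, np.linalg.norm(d)); d=c[2]-c[0];print(' front',np.arctan2(d[1],d[0]),np.linalg.norm(d))
# base plate of camera stand edges, z~10
for z in(8,):
  a=[fonz(f,*W(*p),z) for p in [(40,240),(300,382),(175,0)]]
  d=a[1]-a[0];print('plate',np.arctan2(d[1],d[0]));d=a[2]-a[0];print('plate2',np.arctan2(d[1],d[0]))
# ring distance from long axis: ends of major axis approx
```

```text
lens tri (array([705.23, 277.86, 202.58]), np.float64(3.070839921886835))
lens tri (array([705.7 , 276.68, 204.25]), np.float64(5.275591893795874))
lens tri (array([705.16, 274.62, 207.2 ]), np.float64(6.568425857352364))
180 [712.91 293.58 180.  ] 111.17607688232475 1.0062094762298928
190 [708.8  286.64 190.  ] 119.23748472102665 1.0081637542156685
200 [704.68 279.71 200.  ] 127.29929027419534 1.009870510995803
210 [700.56 272.77 210.  ] 135.36142248105583 1.0113739627151106
220 [696.45 265.84 220.  ] 143.42382625610094 1.0127083875908407
230 [692.33 258.9  230.  ] 151.48645823917678 1.0139007690133615
edge 220 1.0053691084555563 53.986882265323075
edge 220 1.0113538173682726 56.239928067649785
 back edge -0.5130368811490335 46.37479210482562
 front -0.5616448222691237 46.64807438984169
edge 230 1.0053691084555543 51.012014497048916
edge 230 1.0113538173682732 53.14090952317702
 back edge -0.5130368811490319 43.819377372501364
 front -0.5616448222691239 44.07760083901904
edge 240 1.005369108455556 48.03714672877485
edge 240 1.0113538173682703 50.04189097870417
 back edge -0.5130368811490337 41.26396264017732
 front -0.5616448222691234 41.507127288196244
plate 1.0096051012625717
plate2 2.587733534981678
```

```bash
python3 -c "
from plan import *
plan([605,122,250],2.58,3)"
```

```text
t 10.7 tcp [683.505 133.039 276.639] yaw_y 1.486 toolz [-0.026 -0.004 -1.   ] F [-0.408  0.152 -1.545] w 48.6 q [ 0.149  0.539  1.426 -0.     1.203 -1.337]
5.1 -1.2 1.9 0.001 -0.002 -0.073; 5.2 -0.8 1.9 0.001 -0.002 -0.073; 5.2 -0.4 1.9 0.001 -0.002 -0.073; 5.2 -0.0 1.9 0.001 -0.002 -0.073; 5.2 0.4 1.9 0.001 -0.002 -0.073;
5.2 0.7 1.9 0.001 -0.002 -0.073; 5.1 1.1 1.9 0.001 -0.002 -0.073; 5.0 1.5 1.8 0.001 -0.002 -0.073; 4.9 1.9 1.8 0.001 -0.002 -0.073; 4.8 2.2 1.8 0.001 -0.002 -0.073;
4.6 2.6 1.8 0.001 -0.002 -0.073; 4.4 2.9 1.8 0.001 -0.002 -0.073; 4.2 3.2 1.8 0.001 -0.002 -0.073; 4.0 3.5 1.8 0.001 -0.002 -0.073; 3.7 3.8 1.8 0.001 -0.002 -0.073;
end [605. 122. 250.] rem [0. 0. 0.]
```

Emit:
arm_command(deltas="5 -1 2 0.001 -0.002 -0.073; 5 -1 2 0.001 -0.002 -0.073; 5 0 2 0.001 -0.002 -0.073; 5 0 2 0.001 -0.002 -0.073; 5 0 2 0.001 -0.002 -0.073")

```text
time_s: 11.12
tcp_pos: [657.7, 126.3, 266.2]
eef_rot: [-0.145, 0.989, -0.003, -0.008]
contact_force: [-0.2, 0.7, -1.5]
gripper_width: 48.3
```

Emit:
arm_command(deltas="5 1 2 0.001 -0.002 -0.073; 5 1 2 0.001 -0.002 -0.073; 5 1 2 0.001 -0.002 -0.073; 5 2 2 0.001 -0.002 -0.073; 5 2 2 0.001 -0.002 -0.073")

```text
time_s: 11.53
tcp_pos: [629.8, 118.7, 255.8]
eef_rot: [-0.33, 0.944, -0.004, -0.003]
contact_force: [-0.4, -0.3, -1.4]
gripper_width: 48.3
```

Emit:
arm_command(deltas="5 3 2 0.001 -0.002 -0.073; 4 3 2 0.001 -0.002 -0.073; 4 3 2 0.001 -0.002 -0.073; 4 4 2 0.001 -0.002 -0.073; 4 4 2 0.001 -0.002 -0.073")

```text
time_s: 11.95
tcp_pos: [600.8, 111.7, 245.4]
eef_rot: [-0.503, 0.864, -0.004, 0.002]
contact_force: [-0.5, -0.6, -0.7]
gripper_width: 48.4
```

```bash
python3 -c "
from plan import *
plan([611.5,130,201],2.58,2)"
```

```text
t 11.95 tcp [600.756 111.693 245.387] yaw_y 2.625 toolz [ 0.007 -0.005 -1.   ] F [-0.545 -0.562 -0.691] w 48.4 q [ 0.138  0.428  1.699 -0.007  1.009 -2.484]
-2.1 0.0 4.4 -0.001 -0.0 0.005; -2.1 0.0 4.4 -0.001 -0.0 0.005; -2.1 0.0 4.4 -0.001 -0.0 0.005; -2.1 0.0 4.4 -0.001 -0.0 0.005; -2.1 0.0 4.4 -0.001 -0.0 0.005;
-2.1 0.0 4.4 -0.001 -0.0 0.005; -2.1 0.0 4.4 -0.001 -0.0 0.005; -2.1 0.0 4.4 -0.001 -0.0 0.005; -2.1 0.1 4.4 -0.001 -0.0 0.005; -2.1 0.1 4.4 -0.001 -0.0 0.005;
end [611.5 130.  201. ] rem [0. 0. 0.]
```

Emit:
arm_command(deltas="-2 0 4 -0.001 0 0.005; -2 0 4 -0.001 0 0.005; -2 0 4 -0.001 0 0.005; -2 0 4 -0.001 0 0.005; -2 0 4 -0.001 0 0.005")

```text
time_s: 12.37
tcp_pos: [606.1, 119.4, 224.3]
eef_rot: [-0.489, 0.872, -0.002, 0.001]
contact_force: [0.6, 0.3, -1.1]
gripper_width: 48.4
```

Emit:
arm_command(deltas="-2 0 4 -0.001 0 0.005; -2 0 4 -0.001 0 0.005; -2 0 4 -0.001 0 0.005; -2 0 4 -0.001 0 0.005; -2 0 4 -0.001 0 0.005")

```text
time_s: 12.78
tcp_pos: [612.5, 129.1, 201.3]
eef_rot: [-0.476, 0.88, 0.001, -0.001]
contact_force: [-0.7, 0.3, -1.6]
gripper_width: 48.7
```

```bash
python3 -c "
from plan import *
plan([631.5,163,199],2.58,2)"
```

```text
t 12.78 tcp [612.527 129.1   201.279] yaw_y 2.562 toolz [-0.003  0.001 -1.   ] F [-0.659  0.274 -1.6  ] w 48.7 q [ 0.159  0.499  1.701  0.001  0.945 -2.405]
-3.9 0.3 0.2 0.0 -0.0 -0.002; -3.9 0.3 0.2 0.0 -0.0 -0.002; -3.9 0.3 0.2 0.0 -0.0 -0.002; -3.9 0.2 0.2 0.0 -0.0 -0.002; -3.9 0.2 0.2 0.0 -0.0 -0.002;
-3.9 0.2 0.2 0.0 -0.0 -0.002; -3.9 0.2 0.2 0.0 -0.0 -0.002; -3.9 0.2 0.2 0.0 -0.0 -0.002; -3.9 0.2 0.2 0.0 -0.0 -0.002; -3.9 0.2 0.2 0.0 -0.0 -0.002;
end [631.5 163.  199. ] rem [0. 0. 0.]
```

Emit:
arm_command(deltas="-4 0 0 0 0 -0.002; -4 0 0 0 0 -0.002; -4 0 0 0 0 -0.002; -4 0 0 0 0 -0.002; -4 0 0 0 0 -0.002")

```text
time_s: 13.2
tcp_pos: [624.2, 147.5, 200.3]
eef_rot: [-0.48, 0.877, 0.001, -0.002]
contact_force: [1.3, 0.6, -0.5]
gripper_width: 48.5
```

Emit:
arm_command(deltas="-4 0 0 0 0 -0.002; -4 0 0 0 0 -0.002; -4 0 0 0 0 -0.002; -3 0 0 0 0 -0.002; -2 0 0 0 0 -0.002")

```text
time_s: 13.62
tcp_pos: [634.9, 164.1, 201.0]
eef_rot: [-0.485, 0.874, 0.001, -0.001]
contact_force: [-0.4, 0.9, -1.6]
gripper_width: 48.3
```

Emit:
arm_command(deltas="0 0 0 0 0 0; 0 0 0 0 0 0; 0 0 0 0 0 0; 0 0 0 0 0 0; 0 0 0 0 0 0")

```text
time_s: 14.03
tcp_pos: [634.9, 164.3, 200.9]
eef_rot: [-0.486, 0.874, 0.001, -0.001]
contact_force: [-0.9, -0.5, -1.2]
gripper_width: 48.5
```

```bash
python3 -c "
from plan import *
plan([631.5,163,199],2.58,1)
grab('wrist','w9.png');grab('scene','s9.png');grab('top','t9.png')
a=cv2.imread('pics/s9.png')[220:390,230:390];b=cv2.imread('pics/t9.png')[80:250,90:250]
cv2.imwrite('pics/m9.png',cv2.resize(np.hstack([a,b]),None,fx=2.5,fy=2.5,interpolation=2))
"
```

```text
t 14.03 tcp [634.926 164.329 200.873] yaw_y 2.585 toolz [-0.003  0.001 -1.   ] F [-0.919 -0.481 -1.153] w 48.5 q [ 0.206  0.538  1.628  0.002  0.978 -2.379]
0.6 0.4 0.4 0.001 -0.0 0.001; 0.6 0.4 0.4 0.001 -0.0 0.001; 0.6 0.4 0.4 0.001 -0.0 0.001; 0.6 0.4 0.4 0.001 -0.0 0.001; 0.6 0.4 0.4 0.001 -0.0 0.001;
end [631.5 163.  199. ] rem [0. 0. 0.]
```

View pics/m9.png

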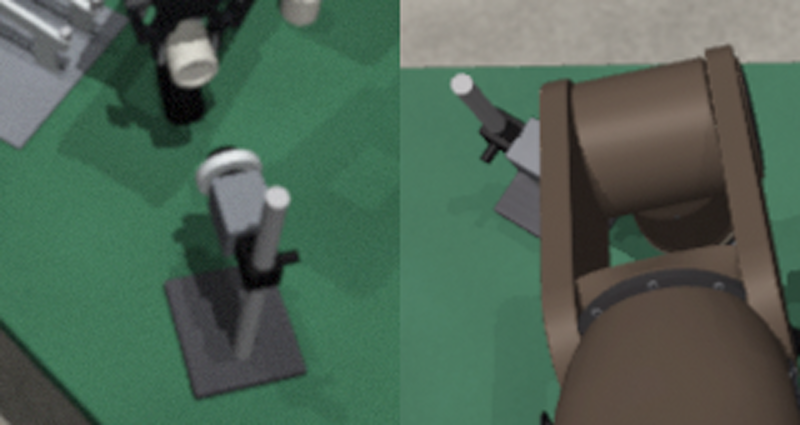

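View pics/w9.png

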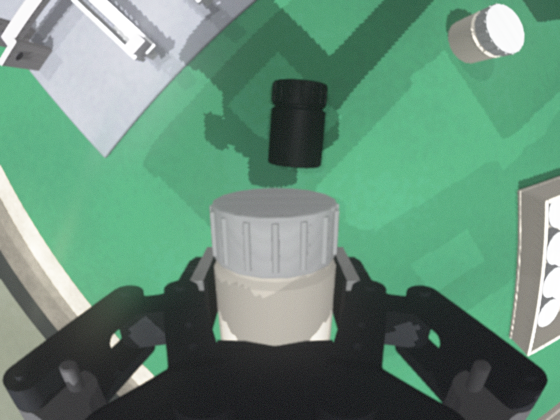

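Run:
```python
from plan import *
s=load('scene');u=np.array([np.cos(1.009),np.sin(1.009),0])
L=np.array([705,280,200.])
C=np.array([634.9,164.3,202.]);print('base pred',proj(s,C+38*u),'obs ~308.8,248.8')
im=cv2.imread('pics/s9.png')
cv2.imwrite('pics/s9c.png',cv2.resize(im[225:335,285:365],None,fx=6,fy=6,interpolation=2)[:600])
for z in(195,200,205): 
  L2=np.array([705,280,z]);print(z,proj(s,L2),proj(s,L2+12*u),proj(s,L2+20*u), proj(s,L2+20*u+[0,0,33]))
f=load('w8')
def both(o1,d1,o2,d2):
    A=np.stack([d1,-d2],1);k=np.linalg.lstsq(A,o2-o1,rcond=None)[0];a=o1+k[0]*d1;b=o2+k[1]*d2;return (a+b)/2,np.linalg.norm(a-b)
# box rear-top corners: wrist (718,342),(610,530) ; scene crop guesses later
```

```text
base pred (np.float64(306.79103009355794), np.float64(247.74701376559204)) obs ~308.8,248.8
195 (np.float64(317.6828652304774), np.float64(280.2816049149019)) (np.float64(319.0225276874788), np.float64(284.3602450356897)) (np.float64(319.92604606682653), np.float64(287.1110322154134)) (np.float64(321.0993015713269), np.float64(279.7865396014921))
200 (np.float64(317.84781804369044), np.float64(279.1826203161732)) (np.float64(319.1931137686319), np.float64(283.2672276903437)) (np.float64(320.10046656587605), np.float64(286.0221460758602)) (np.float64(321.28171084934706), np.float64(278.6477804783141))
205 (np.float64(318.01387038838675), np.float64(278.0763101790534)) (np.float64(319.364844899653), np.float64(282.16687352502646)) (np.float64(320.2760633486152), np.float64(284.92591653909903)) (np.float64(321.4653782874179), np.float64(277.5011668136797))
```

View pics/s9c.png

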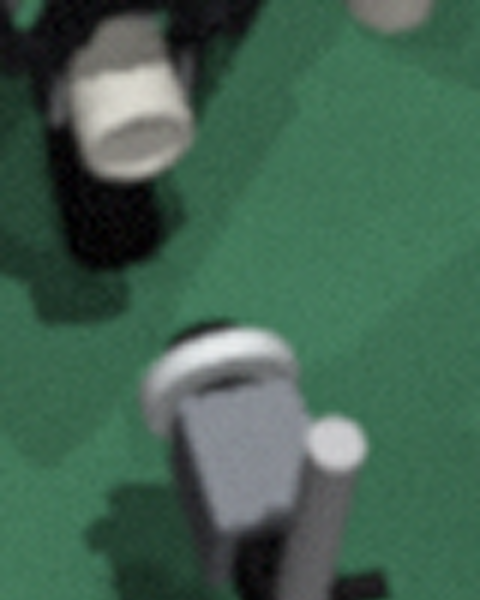

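Run:
```python
from plan import *
s=load('scene');f=load('w8');u=np.array([np.cos(1.009),np.sin(1.009),0]);n=np.array([-u[1],u[0],0])
def both(o1,d1,o2,d2):
    A=np.stack([d1,-d2],1);k=np.linalg.lstsq(A,o2-o1,rcond=None)[0];a=o1+k[0]*d1;b=o2+k[1]*d2;return (a+b)/2,np.linalg.norm(a-b)
W=lambda a,b:(380+a/4,180+b/4);S=lambda a,b:(285+a/6,225+b/6)
C=np.array([634.9,164.3,202.])
for w,sc in [((600,240),(295,378)),((475,450),(180,400)),((718,342),(300,505)),((610,530),(225,533)),((600,240),(180,400)),((475,450),(295,378)),((718,342),(225,533)),((610,530),(300,505))]:
    p,e=both(*fray(f,*W(*w)),*ray(s,*S(*sc)));print(w,p,e,'lat',(p-C)@n,'fwd',(p-C)@u)
L=fonz(f,*W(369,229),200);print('lens wrt jar',(L-C)@n,(L-C)@u)
# base centre from scene, plane along axis at lateral unknown: ray at z=202
p=onz(s,*S(137,143),202);print('base scene',(p-C)@n,(p-C)@u)
# vertical consistency: ring top rim outer?
```

```text
(600, 240) [706.07  329.082 216.798] 3.7157923690658343 lat 27.549541573108538 fwd 177.36706251425048
(475, 450) [746.252 303.581 216.934] 3.60736110101275 lat -20.04103643939239 fwd 177.19096343515616
(718, 342) [740.778 370.554 215.822] 10.670995427748908 lat 20.268683697753108 fwd 230.95483714837806
(610, 530) [777.23  353.982 215.783] 4.909730222014752 lat -19.408888615381986 fwd 236.3480467611083
(600, 240) [723.877 314.191 213.652] 42.8726127863103 lat 4.546791726452404 fwd 174.25114656223764
(475, 450) [727.685 316.238 224.459] 49.42881902344054 lat 2.414758356423386 fwd 178.01251409488495
(718, 342) [754.321 364.364 210.844] 41.39932467489238 lat 5.509485865698803 fwd 232.93065495757753
(610, 530) [762.895 358.948 222.775] 34.51484597281134 lat -4.632081241848754 fwd 232.91427111849322
lens wrt jar 2.423261495083242 134.8420718606978
base scene 1.7486671984149853 41.94420884928431
```

Emit:
arm_command(deltas="0.6 0.4 0.5 0 0 0.001; 0.6 0.4 0.5 0 0 0.001; 0.6 0.4 0.5 0 0 0; 0.6 0.4 0.5 0 0 0; 0.6 0.4 0.5 0 0 0")

```text
time_s: 14.6
tcp_pos: [631.4, 162.6, 198.3]
eef_rot: [-0.484, 0.875, 0.001, -0.001]
contact_force: [-0.2, 0.6, -2.1]
gripper_width: 48.4
```

Emit:
arm_command(deltas="0 0 0 0 0 0; 0 0 0 0 0 0; 0 0 0 0 0 0; 0 0 0 0 0 0; 0 0 0 0 0 0")

```text
time_s: 15.02
tcp_pos: [631.2, 162.5, 198.1]
eef_rot: [-0.485, 0.875, 0.001, -0.001]
contact_force: [-0.5, -1.2, -1.3]
gripper_width: 48.5
```

Run:
```python
from plan import *
o,r=state()
u=np.array([np.cos(1.009),np.sin(1.009),0]);n=np.array([-u[1],u[0],0]);d=o['tcp_pos']-[705,280,200];print('fwd',d@u,'lat',d@n,'dz',d[2],'dq',o['dq'])
grab('scene','s10.png')
a=cv2.imread('pics/s0.png' if 0 else 'pics/scene0.png');b=cv2.imread('pics/s10.png')
cv2.imwrite('pics/m10.png',cv2.resize(np.hstack([b[140:390,140:390],a[140:390,140:390]]),None,fx=1.6,fy=1.6))
```

```text
t 15.02 tcp [631.16  162.525 198.15 ] yaw_y 2.582 toolz [-0.003  0.001 -1.   ] F [-0.536 -1.242 -1.326] w 48.5 q [ 0.205  0.536  1.641  0.002  0.968 -2.378]
fwd -138.75465621448652 lat -0.08907910868692048 dz -1.8501271620965838 dq [-0.     0.001 -0.001 -0.    -0.001  0.   ]
```

View pics/m10.png

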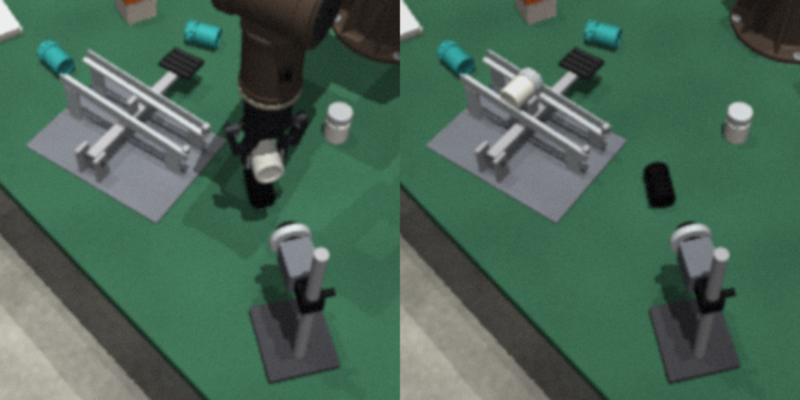

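The left and right crops show the camera, finished jar and carton where they started, and the pedal pad is up (left crop, about (182,63)). The jar base faces the lens at about (268,165). Handing in.

```bash
python3 -c "
from bench import workorder
print(workorder.close_job())"
```

```text
the job is handed in; nothing more can be done
None
```

I pressed the pedal to its stop, which read 64 N, and let it up again. I then gripped the rolled-down jar across its body, lifted it, and held it in front of the inspection camera. The job was handed in at about 15 s with the arm still holding the jar. No verdict was reported.

**Last checks**
- **Jar pose:** the jar centre was about 139 mm from the lens face, which puts the base about 100 mm away. It was within about 2 mm sideways and 2 mm in height of my lens estimate, with yaw error below 0.01 rad and no visible tilt. This takes the jar as centred on the grasp point, to within about 2 mm.
- **Grip:** the fingers stood at 48.5 mm on the 50 mm jar, and the joints were at rest.
- **Scene:** the final scene picture shows the pedal up and the camera, carton and finished jar unmoved. I did not check the tray in that picture, but the arm did not go near it once it left the start.

**Disagreements**
- My two estimates of lens height gave 197 mm and 203–207 mm. I used 200 mm.
- The scene camera differed from the top and wrist cameras by about 5 mm on the table.

Both are inside the 20 mm tolerance.

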